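Zero the router lift, then three clicks back

TASK

Set the router lift under the shed bench: turn the big winged lift dial clockwise (seen from above) until it comes up against its stop, then turn it back anticlockwise by exactly three clicks and let go. Leave the small three-lobed lock knob on the same plate unturned.

Things in the scene. Friction and masses are not known exactly. Their poses are not given: they have to be found in the camera images.
- lift_dial (a joint): Dial angle, rad: 0 at the clockwise stop, growing anticlockwise (from above) to 2.18. Clicks are 25 deg (0.436 rad) apart: a detent holds it at 0, 0.436, 0.873, 1.309 (three clicks), 1.745, 2.18 and draws it to the nearest when let go. Starts 0.4 to 1.4, nearly always at a click. Six white marks on the housing rim are a click apart; at the stop the pointer is at the one by a raised steel block.
- lift_dial_grip (a point): Grip point on the dial's vertical axis, 63 mm above bench, mid-wing. Black disc 62 mm across with one upright wing 58 long, 15 thick; wing top 12 mm above this point, disc face 23 mm below; on a dark steel housing 100 mm across, 22 high. Turns with the dial: x along the wing to its white pointer end, y across it, z up. About 0.13 N m turns it past a click. Left or right of the lock knob.
- lock_knob_top (a point): Middle of the top of the lock knob, not to be turned: a black knob with three round lobes, 54 mm across, on a thin steel collar, its top 50 mm above the bench. It and the lift dial stand about 170 mm apart on one aluminium plate, 235 x 330 x 10 mm, let into the bench.
- lock_knob (a joint): Angle of the lock knob in rad, 0 at the start; it stays where it is left.

How it is judged (in metres and radians):
On the way:
1. the lift dial has been turned clockwise to its stop (within 10 degrees) and is there for 0.2 s (value of joint lift_dial below 0.175 rad), for 0.2 s.
At the end, for the whole second after the job is handed in: The lift dial, after having been at its stop, rests three clicks (75 degrees, within 10 degrees) anticlockwise of the stop (value of joint lift_dial between 1.134 and 1.484 rad and velocity of joint lift_dial between -0.1 and 0.1 rad/s); the robot touches nothing.
It fails at once if the lock knob is turned by more than 15 degrees (value of joint lock_knob above 0.26 rad or value of joint lock_knob below -0.26 rad).
It also fails if it takes over 38 s, if anything falls off the work surface, if the arm or the gripper's body presses on something with over 40 N, if the wrist force passes 120 N, or if a joint passes its speed limit or range.

ROBOT

A 6-joint arm with a two-finger parallel gripper is mounted at the origin on the work surface. World frame = base frame: x ahead of the robot, y to its left, z up, the work surface at z = 0. Lengths are in m, angles in degrees, forces in N, time in s.
With the tool pointing down it reaches from about 0.4 to 0.825 m from the base axis. Payload 7 kg.
Tool frame: the origin (TCP) lies between the finger pads; the fingertips stand ctrl.nose_length ahead of it and the grasp point (between the pads) lies 2 mm behind it (ctrl.nose_length is the distance from the TCP to the fingertips, in m); z points along the fingers, y is the line along which they close (so a half turn about z gives the same grasp; the last joint's range is limited). The gripper opens to 88 mm and grips with 3 to 60 N. Pads are 19 mm wide; open, the fingers measure 130 mm over their backs; the gripper's body (78 mm by 193 mm) begins 47 mm behind the grasp point.
Start: joints at [-55.113, 20.546, 0.682, 0, -70.136, -16.507], TCP at [0.213, -0.641, 0.244] pointing down, gripper open.
Joint ranges: [-176.03, 176.03], [-82.01, 121.73], [-58.28, 71.71], [-173.87, 95.51], [-174.79, -0.11], [-173.66, 173.66]. Speed limits (degrees/s): [136.94, 136.94, 172.46, 180, 180, 180].

INTERFACE

Orientations are given as [roll, pitch, yaw] about the fixed x, y, z axes, in that order (R = Rz(yaw) Ry(pitch) Rx(roll)).
In Python, from plant import ctrl gives the robot as it stands.
- The arm moves only by the tool apply_moves, never from a script. Its argument "commands" is a list of rows, each a list of 3 entries, a list of its own where there are three numbers: the shift along the world's x, y, z in cm, then the turn about the world's z in rad, then the closure, from 0 (fully open) to 1 (shut). In form: [[[x, y, z], turn, jaw], ...]. A call has 1 to 20 rows; each row is the pose to reach, as a shift and turn from the pose commanded when the call began; what a row does not reach only later rows make up. A row lasts 1/12 s, in which the tool goes at most 41.7 mm and 7.16 degrees, less where a joint would pass 70% of its speed; a pose out of reach is approached as far as the arm can. A call with a gripper value outside its range is refused whole. The fingers move at their own pace and stop on an object; the grip force is fixed at half the most. Time passes only in rows, so rows that repeat a pose let the fingers close. It gives the time, the measured TCP pose, the force, the opening and the grip force at its end, in the units of the state.
- ctrl.get_obs(): the state, without advancing time (a new reading comes with each control period).
- ctrl.snapshot(name): name is "scene" or "side" or "wrist"; returns a dict with "img" (420x560x3 uint8, red, green, blue), "fx", "fy", "cx", "cy" (pixels), "T" (4x4, takes a point from camera to world coordinates). Camera axes: x right, y up, looking along -z (the intrinsics and any distortion apply to the point x, -y, -z); pixel columns grow to the right and rows downward; lengths in m; the calibration is good to about 2 mm. The wrist camera is an equidistant fisheye: a pixel r from the principal point sees the ray r / f radians off the axis. A picture is of the moment at which its call begins. There is no depth.
- ctrl.close_job(): hands the job in; it is judged then, once.
Trained networks look in a picture, given as the dict that the camera call returned (one of the last four; its "shot" number tells which), for a name from the list of things; names that differ only in an ending like _2 or _b are one class to them, and where a whole thing is asked for, a point or a joint stands for the part that bears it (a point fixed in the world has none). Each returns a list of dicts, best first, with "score" (0 to 1); they miss things now and then, are a little off and sometimes report something else, mostly with a low value. They report only what shows in the picture. A call takes as long as a camera call.
- ctrl.search_frame(picture, target): "at" ([column, row] in pixels, amid what is visible of it).
- ctrl.spot_point(picture, target): "at" ([column, row] in pixels: a listed point, or the origin of a listed thing).
The state is a dict: "clock": time; "joint_pos": joint angles; "qvel": joint speeds; "tau": joint torques, N m; "tool_pos": TCP position; "orientation": TCP orientation; "force": force on the tool from outside, world axes, zero at the start; "moment": the same for the moment, N m; "opening": finger opening in m; "gripper_force": force on a finger pad.
Only numpy, scipy, OpenCV 4.12 (cv2) and the standard library are available. Lean on these libraries where they do the work, as an engineer would, in place of code of your own. Each camera call takes 0.05 s, during which the arm holds its last target. There are 200 camera calls.

## Working session

There is one attempt and no reset: what is moved stays moved. The work goes in short steps, Python scripts to look and compute and a tool call to move; the robot and the scene stay as the last step left them, time stands still between calls to the robot, and variables do not carry over. Pictures are saved under pics/ and viewed, at most 10 in all, crops included, and the job is handed in when it is done.

Besides the shell and the picture viewer there is one more tool, called after "Request:" by a JSON object that holds its "op" and its "data", one argument or row to a line. apply_moves: Moves the arm, as the interface text tells. Its arguments: {"type":"object","properties":{"commands":{"type":"array"}},"required":["commands"]}

```bash
mkdir -p pics; cat > h.py <<'E'
import numpy as np, cv2
from plant import ctrl
def ray(p,at):
    x=(at[0]-p["cx"])/p["fx"]; y=(at[1]-p["cy"])/p["fy"]
    if p.get("fish"):
        r=np.hypot(x,y); s=np.sin(r)/r if r>1e-9 else 1; d=np.array([x*s,-y*s,-np.cos(r)])
    else: d=np.array([x,-y,-1.])
    T=np.array(p["T"]); return T[:3,3],T[:3,:3]@d
def hit(p,at,z):
    o,d=ray(p,at); return o+d*(z-o[2])/d[2]
def snap(n):
    p=ctrl.snapshot(n); p["fish"]=n=="wrist"; return p
def save(p,n): cv2.imwrite("pics/"+n,p["img"][:,:,::-1])
E
python3 - <<'E'
from h import *
o=ctrl.get_obs(); print(o["tool_pos"],o["orientation"],o["opening"],ctrl.nose_length,o["clock"])
ims=[]
for n in ["scene","side","wrist"]:
    p=snap(n); ims.append(p["img"]); print(n,[k for k in p if k not in("img","T")])
    for t,z in [("lift_dial_grip",.063),("lock_knob_top",.05)]:
        for r in ctrl.spot_point(p,t)[:2]: print(t,r["score"],r["at"],hit(p,r["at"],z))
im=np.hstack(ims[:2]); save({"img":ims[0]},"a.png"); save({"img":ims[2]},"w.png"); save({"img":ims[1]},"s.png")
E
```

```text
[ 0.21265633 -0.64012484  0.2426181 ] [ 1.79904106e+02 -9.02527870e-03 -1.61627654e+02] 0.08714580873806003 0.017 0.0
scene ['fx', 'fy', 'cx', 'cy', 'shot', 'fish']
lift_dial_grip 0.68 [305.9, 212.5] [0.54696269 0.07930556 0.063     ]
lock_knob_top 0.98 [235.0, 270.6] [ 0.5448971  -0.09015746  0.05      ]
side ['fx', 'fy', 'cx', 'cy', 'shot', 'fish']
lift_dial_grip 0.62 [281.2, 258.3] [0.54119906 0.09098764 0.063     ]
wrist ['fx', 'fy', 'cx', 'cy', 'shot', 'fish']
```

View pics/a.png

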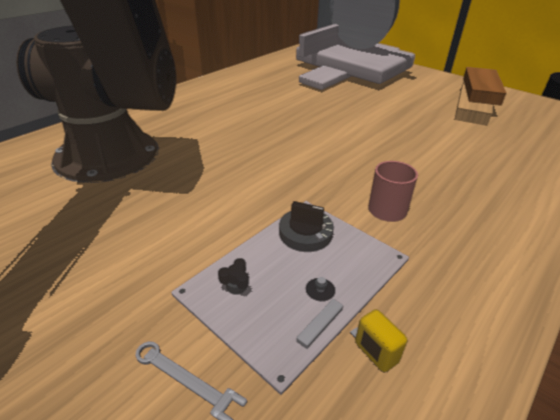

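View pics/s.png

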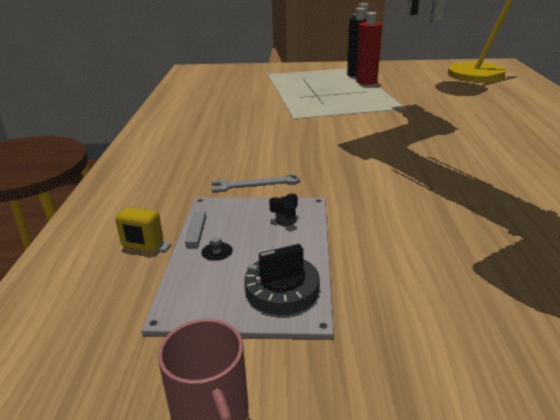

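The scene view shows the dial at (306,225) and the lock knob at (235,275). The side view shows the dial at (282,270) with its wing roughly along world x and the mug close by at (205,380). Both fits are about 170 mm apart, as stated. I'll move above the dial now and turn the wrist toward a yaw near 0.

Request:
{"op": "apply_moves", "data": {
  "commands": [
    [[1.7, 3.6, 0], 0.12, 0],
    [[3.4, 7.2, 0], 0.24, 0],
    [[5.1, 10.8, 0], 0.36, 0],
    [[6.8, 14.4, 0], 0.48, 0],
    [[8.4, 18, 0], 0.6, 0],
    [[10, 21.6, 0], 0.72, 0],
    [[11.7, 25.2, 0], 0.84, 0],
    [[13.4, 28.8, 0], 0.96, 0],
    [[15, 32.4, 0], 1.08, 0],
    [[16.7, 36, 0], 1.2, 0],
    [[18.4, 39.6, 0], 1.32, 0],
    [[20, 43.2, 0], 1.44, 0],
    [[21.7, 46.8, 0], 1.56, 0],
    [[23.4, 50.4, 0], 1.68, 0],
    [[25, 54, 0], 1.8, 0],
    [[26.7, 57.6, 0], 1.92, 0],
    [[28.4, 61.2, 0], 2.04, 0],
    [[30, 64.8, 0], 2.16, 0],
    [[31.7, 68.4, 0], 2.28, 0],
    [[33.3, 72.0, 0], 2.4, 0]
  ]
}}

```text
clock: 2.12
tool_pos: [0.5464, 0.0815, 0.244]
orientation: [-180.0, -0.0, -23.7]
force: [0.7, -0.4, 0.2]
opening: 0.0877
gripper_force: 0.0
```

```bash
python3 - <<'E'
from h import *
o=ctrl.get_obs(); print(o["tool_pos"],o["orientation"],o["joint_pos"],o["clock"])
for n in ["wrist","side","scene"]:
    p=snap(n); print(n,p["T"][:3,3])
    for t,z in [("lift_dial_grip",.063),("lock_knob_top",.05)]:
        for r in ctrl.spot_point(p,t)[:2]: print(t,r["score"],r["at"],hit(p,r["at"],z))
    if n=="wrist": save(p,"w2.png")
E
```

```text
[0.54635553 0.08154004 0.24395072] [-1.79965503e+02 -3.51586989e-02 -2.37438968e+01] [ 2.88098458e+01  8.98529766e+00 -1.49451810e+01  7.59369889e-03
 -6.60207561e+01  3.74431848e+01] 2.1167
wrist [0.61121145 0.05304553 0.38544719]
lift_dial_grip 0.74 [265.9, 201.4] [0.53933753 0.09169961 0.063     ]
lock_knob_top 0.79 [416.0, 136.6] [ 0.53779182 -0.0865872   0.05      ]
side [0.52410017 0.58870679 0.43570993]
lift_dial_grip 0.71 [285.2, 255.8] [0.53614868 0.08573106 0.063     ]
scene [ 0.86164764 -0.3598614   0.49463043]
lift_dial_grip 0.75 [308.2, 214.3] [0.55301288 0.07806977 0.063     ]
lock_knob_top 0.6 [235.5, 268.2] [ 0.54189493 -0.0862312   0.05      ]
```

View pics/w2.png

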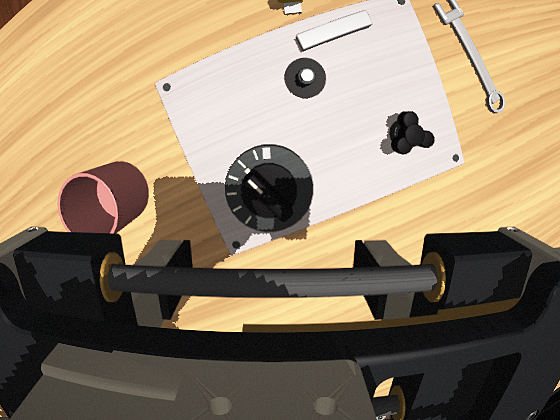

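The wrist picture shows the dial at (269,189) with its pointer to the upper left and a white block near (266,153). The lock knob is at (410,132) and the mug at (105,200). I'll rectify it to a top-down crop to read the angles.

```bash
cat >> h.py <<'E'
def proj(p,P):
    T=np.array(p["T"]); q=(P-T[:3,3])@T[:3,:3]; x,y,z=q[...,0],-q[...,1],-q[...,2]
    r=np.hypot(x,y); s=np.arctan2(r,z)/np.maximum(r,1e-9) if p["fish"] else 1/z
    return p["cx"]+p["fx"]*x*s, p["cy"]+p["fy"]*y*s
def top(p,c,z,half=.065,n=560):
    a=np.linspace(-half,half,n); X,Y=np.meshgrid(c[0]+a,c[1]-a)  # right=+x, up=+y
    u,v=proj(p,np.dstack([X,Y,np.full_like(X,z)]))
    return cv2.remap(p["img"],u.astype(np.float32),v.astype(np.float32),cv2.INTER_LINEAR)
E
python3 - <<'E'
from h import *
p=snap("wrist"); c=hit(p,(269,189),.032); print(c)
a=top(p,(.54,.085),.032,n=400); b=top(p,(.54,.085),.075,n=400)
for i in (a,b):
    for k in range(7):
        q=int(k*400*.02/.13); cv2.line(i,(q,0),(q,5),(255,0,0),1); cv2.line(i,(0,q),(5,q),(255,0,0),1)
    cv2.drawMarker(i,(200,200),(0,255,0),0,8,1)
save({"img":np.hstack([a,b])},"t.png")
E
```

```text
[0.54318416 0.08342979 0.032     ]
```

View pics/t.png

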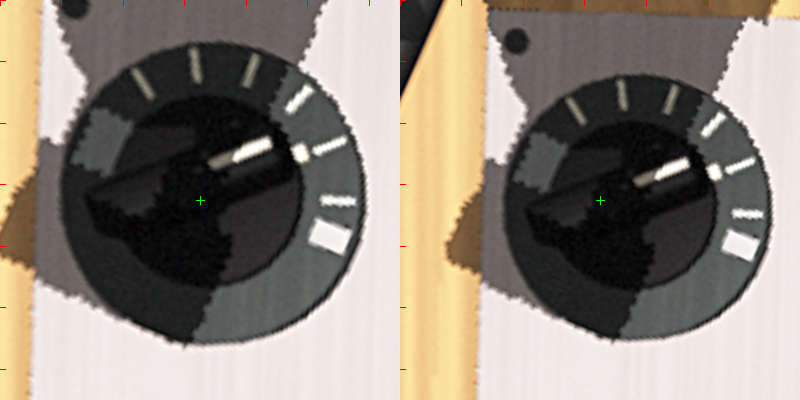

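The rectified view puts the housing centre at (214,193) px, which is world (0.5446, 0.0873), and the housing measures 99 mm across as it should. The marks run from −4° to +123°, with the block beside the −4° one. The pointer is at about 23°, which is one click, so the stop is at about −3° and the target at about 72°. I'll check the mug clearance and cross-check the centre with the side camera.

```bash
python3 - <<'E'
from h import *
p=snap("scene"); print("mug base front",hit(p,(390,217),0))
b=hit(p,(390,210),0)
for z in (.07,.08,.09,.1,.11): print(z,proj(p,np.array([b[0],b[1],z])))
ims=[]
for n in ("scene","side"):
    p=snap(n) if n=="side" else p
    i=p["img"].copy()
    t=np.linspace(0,2*np.pi,60)
    C=np.array([.5446,.0873,.032])+.05*np.stack([np.cos(t),np.sin(t),0*t],1)
    u,v=proj(p,C); cv2.polylines(i,[np.stack([u,v],1).astype(np.int32)],True,(255,0,0),1)
    a=np.radians(22); w=np.array([np.cos(a),np.sin(a),0])*.029
    W=np.array([[.5446,.0873,.075]]); u,v=proj(p,np.vstack([W-w,W+w])); cv2.line(i,(int(u[0]),int(v[0])),(int(u[1]),int(v[1])),(0,255,0),1)
    x,y=(240,140) if n=="scene" else (200,200)
    ims.append(cv2.resize(i[y:y+140,x:x+180],None,fx=2.2,fy=2.2))
save({"img":np.hstack(ims)},"v.png")
E
```

```text
mug base front [0.63354895 0.24457857 0.        ]
0.07 (np.float64(396.9122113473491), np.float64(181.40047513411136))
0.08 (np.float64(397.9652486824269), np.float64(177.04349501069328))
0.09 (np.float64(399.0359158048184), np.float64(172.61357100357125))
0.1 (np.float64(400.1246591846266), np.float64(168.10885582651886))
0.11 (np.float64(401.23194049596395), np.float64(163.52743928617082))
```

View pics/v.png

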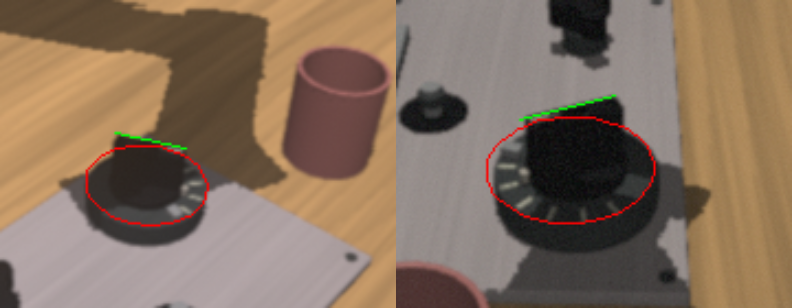

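The green wing line and red housing ring agree with the dial in both views to 2–3 mm, and the mug is clear. I'll descend and close.

Request:
{"op": "apply_moves", "data": {
  "commands": [
    [[-0.2, 0.6, -2], 0.12, 0],
    [[-0.2, 0.6, -4], 0.24, 0],
    [[-0.2, 0.6, -6], 0.36, 0],
    [[-0.2, 0.6, -8], 0.48, 0],
    [[-0.2, 0.6, -9], 0.6, 0],
    [[-0.2, 0.6, -10], 0.7, 0],
    [[-0.2, 0.6, -11], 0.8, 0],
    [[-0.2, 0.6, -12], 0.8, 0],
    [[-0.2, 0.6, -13], 0.8, 0],
    [[-0.2, 0.6, -14], 0.8, 0],
    [[-0.2, 0.6, -15], 0.8, 0],
    [[-0.2, 0.6, -16], 0.8, 0],
    [[-0.2, 0.6, -17], 0.8, 0],
    [[-0.2, 0.6, -18], 0.8, 0],
    [[-0.2, 0.6, -18], 0.8, 0],
    [[-0.2, 0.6, -18], 0.8, 0]
  ]
}}

```text
clock: 4.05
tool_pos: [0.5435, 0.0852, 0.0628]
orientation: [180.0, 0.1, 21.7]
force: [1.1, 0.1, -0.3]
opening: 0.0875
gripper_force: 0.0
```

Request:
{"op": "apply_moves", "data": {
  "commands": [
    [[0, 0, 0], 0, 1],
    [[0, 0, 0], 0, 1],
    [[0, 0, 0], 0, 1],
    [[0, 0, 0], 0, 1],
    [[0, 0, 0], 0, 1],
    [[0, 0, 0], 0, 1],
    [[0, 0, 0], 0, 1],
    [[0, 0, 0], 0, 1],
    [[0, 0, 0], 0, 1],
    [[0, 0, 0], 0, 1]
  ]
}}

```text
clock: 4.88
tool_pos: [0.5438, 0.0854, 0.0636]
orientation: [180.0, 0.0, 21.7]
force: [-0.4, -0.9, -0.5]
opening: 0.0263
gripper_force: 0.0
```

```bash
python3 - <<'E'
from h import *
o=ctrl.get_obs(); print(o["tool_pos"],o["orientation"],o["joint_pos"],o["moment"],o["force"])
p=snap("wrist"); p2=snap("side")
save({"img":np.hstack([top(p,(.5446,.0873),.032,n=400),cv2.resize(p2["img"][150:350,180:380],(400,400))])},"g.png")
E
```

```text
[0.54381743 0.08544075 0.06355784] [1.79999071e+02 7.03738196e-04 2.17268760e+01] [ 2.93200699e+01  1.96037704e+01 -2.77374333e+01  1.22111675e-03
 -4.26596165e+01  8.24059081e+01] [-0.14382337  0.10947167 -0.02284463] [-0.40986617 -0.88307114 -0.49964491]
```

View pics/g.png

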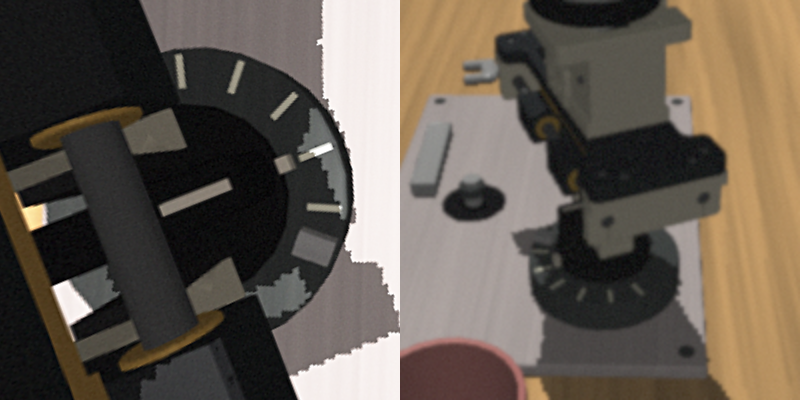

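The fingers straddle the wing evenly and are still closing. The white pointer line at (195,197) is centred between them. I'll finish closing, then turn clockwise.

Request:
{"op": "apply_moves", "data": {
  "commands": [
    [[0.1, 0.1, 0], 0, 1],
    [[0.1, 0.1, 0], 0, 1],
    [[0.1, 0.1, 0], 0, 1],
    [[0.1, 0.1, 0], 0, 1],
    [[0.1, 0.1, 0], 0, 1]
  ]
}}

```text
clock: 5.4
tool_pos: [0.5433, 0.0873, 0.0635]
orientation: [-179.9, 0.1, 21.7]
force: [-9.5, 7.3, 7.0]
opening: 0.0148
gripper_force: 30.0
```

```bash
python3 - <<'E'
from h import *
o=ctrl.get_obs(); print(o["tool_pos"],o["orientation"],o["moment"],o["force"],o["opening"],o["gripper_force"])
E
```

```text
[0.54327353 0.0873283  0.06352847] [-1.79906899e+02  9.36514671e-02  2.17077835e+01] [2.83435171 3.39472356 0.02964711] [-9.52547826  7.25425256  6.95476838] 0.014821296478312195 29.987216591835022
```

Request:
{"op": "apply_moves", "data": {
  "commands": [
    [[-0.1, 0.1, 0], 0, 1],
    [[-0.1, 0.1, 0], -0.05, 1],
    [[-0.1, 0.1, 0], -0.1, 1],
    [[-0.1, 0.1, 0], -0.15, 1],
    [[-0.1, 0.1, 0], -0.2, 1],
    [[-0.1, 0.1, 0], -0.25, 1],
    [[-0.1, 0.1, 0], -0.3, 1],
    [[-0.1, 0.1, 0], -0.35, 1],
    [[-0.1, 0.1, 0], -0.39, 1],
    [[-0.1, 0.1, 0], -0.43, 1],
    [[-0.1, 0.1, 0], -0.45, 1],
    [[-0.1, 0.1, 0], -0.47, 1],
    [[-0.1, 0.1, 0], -0.47, 1]
  ]
}}

```text
clock: 6.48
tool_pos: [0.5432, 0.0874, 0.0635]
orientation: [180.0, 0.1, -5.2]
force: [-5.8, 2.2, 3.7]
opening: 0.0149
gripper_force: 30.6
```

```bash
python3 - <<'E'
from h import *
o=ctrl.get_obs(); print(o["tool_pos"],o["orientation"],o["moment"],o["force"],o["opening"],o["gripper_force"],o["joint_pos"])
p=snap("wrist"); p2=snap("side")
save({"img":np.hstack([top(p,(.5446,.0873),.032,n=400),cv2.resize(p2["img"][150:350,180:380],(400,400))])},"g2.png")
E
```

```text
[0.54324114 0.08743176 0.06354445] [ 1.79969008e+02  5.18974868e-02 -5.17717489e+00] [0.69971991 1.94255185 0.72008333] [-5.76481924  2.2016338   3.683523  ] 0.014935212779846961 30.55665671825409 [ 2.95406852e+01  1.96130685e+01 -2.77216444e+01 -6.01742440e-03
 -4.27255965e+01  5.52865766e+01]
```

View pics/g2.png

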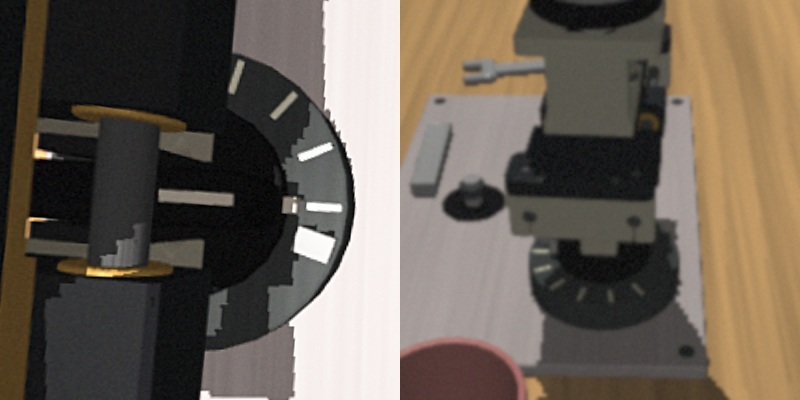

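The pointer dot at (290,205) is on the mark beside the block, and the 0.72 N m twist confirms the stop. I'll hold a moment, then turn back 75° plus the take-up.

Request:
{"op": "apply_moves", "data": {
  "commands": [
    [[0, 0, 0], 0, 1],
    [[0, 0, 0], 0, 1],
    [[0, 0, 0], 0, 1],
    [[0, 0, 0], 0, 1],
    [[0, 0, 0], 0.08, 1],
    [[0, 0, 0], 0.16, 1],
    [[0, 0, 0], 0.24, 1],
    [[0, 0, 0], 0.32, 1],
    [[0, 0, 0], 0.4, 1],
    [[0, 0, 0], 0.48, 1],
    [[0, 0, 0], 0.56, 1],
    [[0, 0, 0], 0.64, 1],
    [[0, 0, 0], 0.72, 1],
    [[0, 0, 0], 0.8, 1],
    [[0, 0, 0], 0.88, 1],
    [[0, 0, 0], 0.96, 1],
    [[0, 0, 0], 1.04, 1],
    [[0, 0, 0], 1.12, 1],
    [[0, 0, 0], 1.2, 1],
    [[0, 0, 0], 1.26, 1]
  ]
}}

```text
clock: 8.25
tool_pos: [0.5432, 0.0875, 0.0635]
orientation: [-179.9, 0.0, 67.2]
force: [-4.3, 3.6, 4.1]
opening: 0.015
gripper_force: 30.0
```

Request:
{"op": "apply_moves", "data": {
  "commands": [
    [[0, 0, 0], 0.03, 1],
    [[0, 0, 0], 0.06, 1],
    [[0, 0, 0], 0.08, 1],
    [[0, 0, 0], 0.08, 1],
    [[0, 0, 0], 0.08, 1]
  ]
}}

```text
clock: 8.67
tool_pos: [0.5432, 0.0875, 0.0635]
orientation: [-179.9, 0.0, 71.6]
force: [-4.5, 2.3, 4.0]
opening: 0.015
gripper_force: 30.0
```

```bash
python3 - <<'E'
from h import *
o=ctrl.get_obs(); print(o["tool_pos"],o["orientation"],o["moment"],o["force"],o["opening"],o["gripper_force"],o["joint_pos"])
p=snap("wrist"); p2=snap("side")
save({"img":np.hstack([top(p,(.5446,.0873),.032,n=400),cv2.resize(p2["img"][150:350,180:380],(400,400))])},"g3.png")
E
```

```text
[0.5431866  0.08753274 0.06352838] [-1.79946943e+02  1.41317879e-02  7.15919747e+01] [ 1.00563995  1.96482397 -0.05633476] [-4.45381946  2.28528604  3.99498819] 0.014997264871591134 29.995879232883453 [ 2.95353344e+01  1.96092513e+01 -2.77150757e+01 -4.41120234e-02
 -4.27217148e+01  1.32089053e+02]
```

View pics/g3.png

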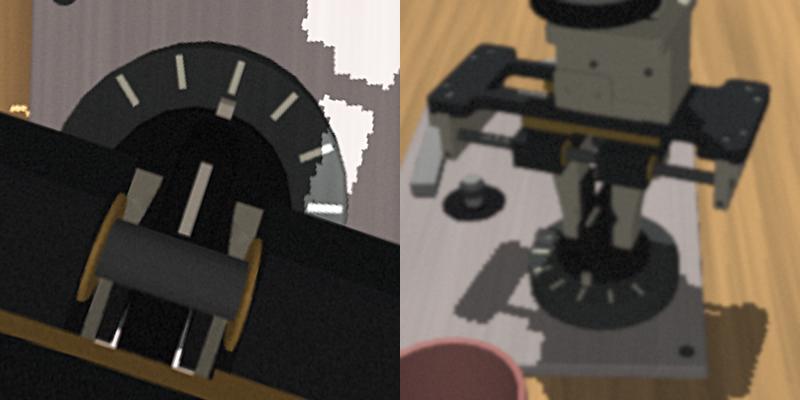

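The pointer dot at (227,108) lines up with the fourth mark at (238,77), which is three clicks from the stop. I'll release and lift straight up.

Request:
{"op": "apply_moves", "data": {
  "commands": [
    [[0, 0, 0], 0, 0],
    [[0, 0, 0], 0, 0],
    [[0, 0, 0], 0, 0],
    [[0, 0, 0], 0, 0],
    [[0, 0, 0], 0, 0],
    [[0, 0, 0], 0, 0],
    [[0, 0, 0], 0, 0],
    [[0, 0, 0], 0, 0],
    [[0, 0, 1], 0, 0],
    [[0, 0, 2.5], 0, 0],
    [[0, 0, 4.5], 0, 0],
    [[0, 0, 7], 0, 0],
    [[0, 0, 10], 0, 0],
    [[0, 0, 13], 0, 0],
    [[0, 0, 15], 0, 0],
    [[0, 0, 16], 0, 0],
    [[0, 0, 16], 0, 0],
    [[0, 0, 16], 0, 0]
  ]
}}

```text
clock: 10.27
tool_pos: [0.5436, 0.0875, 0.2237]
orientation: [180.0, -0.0, 71.6]
force: [-0.8, -0.3, -0.4]
opening: 0.0878
gripper_force: 0.0
```

```bash
python3 - <<'E'
from h import *
p=snap("wrist")
save({"img":np.hstack([top(p,(.5446,.0873),.032,n=400),top(p,(.5446,.0873),.075,n=400)])},"g4.png")
E
```

```text
(no output)
```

View pics/g4.png

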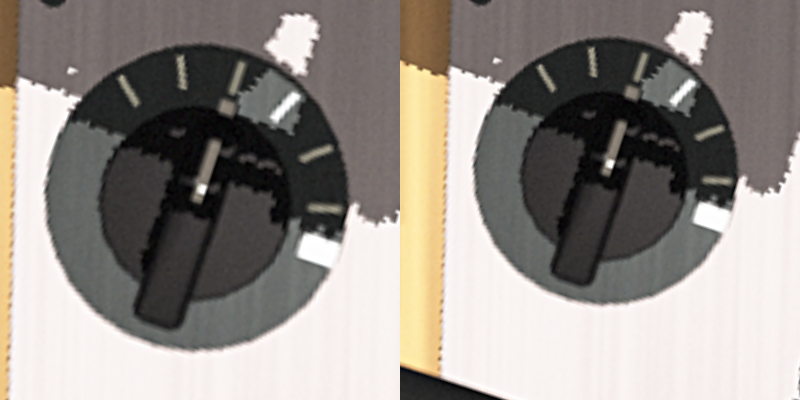

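The free dial's pointer dot at (228,105) rests on the fourth mark at (237,78), three marks from the one by the block at (325,208).

```bash
python3 -c "
from plant import ctrl
print(ctrl.close_job())"
```

```text
the job is handed in; nothing more can be done
None
```

I turned the lift dial clockwise to its stop and back three clicks, then let go with the arm clear and the lock knob untouched; the job is handed in at about 10 s of the 38 s, with no verdict returned.

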